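# Hold the cup lift plate down in the sampling caddy

## Task

Open the hinged lid of the steel dispenser caddy all the way until it rests back on its stop, then press the round spring-loaded lift plate inside down until its top is level with the deck around it and keep holding it there, so that a colleague can slip the retaining clips in. Leave the square plate beside it up and the jars and cups around the caddy where they stand. The program finishes while the robot is still holding the round plate down: do not let go.

Things in the scene. Friction and masses are not known exactly. Their poses are not given: they have to be found in the camera images.
- case: steel dispenser caddy fixed to the table, an open-topped box 135 (its x) x 225 (its y) x 108 mm high, walls 5 mm, under a hinged steel lid. Origin: centre of its underside, on the table. Its x axis points from the front (lid handle side, towards the robot) to the hinge side; z up. Where it stands and its yaw vary
- lid (a joint): angle of the caddy's lid in rad: 0 shut, grows as it opens, 1.75 when it rests on its stop, leaning a little back past upright. It may start slightly ajar (up to 0.2). The hinge is stiff: the lid (about 0.3 kg) stays where it is left, about 4 to 6 N at the handle lifts it
- lid_hinge (a point): on the hinge line, middle of the lid's rear edge, 108 mm above the table, 67 mm behind the caddy's centre. Axes turn with the lid: when shut they are the caddy's axes; it opens by turning about +y. The lid is a plate 135 x 225 x 6 mm reaching from here along its -x
- lid_handle (a point): middle of the black bar handle on top of the lid: round bar along the lid's y, about 100 mm long and about 10 mm thick, on a post at each end; its centre stands 35 mm off the lid's upper face and 15 mm from the front edge, i.e. at (-120, 0, +41) mm from lid_hinge in the lid's axes
- round_unit: the half of the caddy's inside with the round plate: a grey deck 124 x 106 mm, 8 mm thick, with a round hole in its middle. Origin: centre of the hole at the deck's upper face, 80 mm above the table (28 mm below the caddy's rim). Left or right half (caddy y = +53 or -53 mm), it varies; axes parallel to the caddy's
- round_plate: white round spring-loaded lift plate, diameter 82 mm, 30 mm thick, sliding straight up and down in the deck's hole. Origin: centre of its upper face. Released, it stands 22 mm above the deck; its top is level with the deck when its origin is at the height of round_unit's origin; the spring pushes with 3 N at first and about 8 N when level (220 N/m); it can go on down to 23 mm below the deck; it springs back when let go
- square_unit: the other half of the inside: same deck with a square hole; origin at the hole's centre, at the deck's upper face, 80 mm above the table
- square_plate: white square spring-loaded lift plate 82 x 82 mm, 30 mm thick, same spring; origin: centre of its upper face, 22 mm above the deck. To be left up
- shaker_a: seasoning jar, diameter 60, 115 mm high, loose, standing to the caddy's +y side; origin: centre of its underside. Leave alone
- shaker_b: seasoning jar, diameter 60, 115 mm high, loose, standing to the caddy's -y side; origin: centre of its underside. Leave alone
- cup_stack: stack of small sample cups, diameter 60, 65 mm high, loose, standing in front of the caddy; origin: centre of its underside. Leave alone

How it is judged:
By the outcome, as a careful person would: the job done as asked, in the order asked, and still so for the second after the job is handed in, while the arm keeps its last pose, push and grip.
It also fails if it takes over 51 s, if anything falls off the work surface, if the arm or the gripper's body presses on something with over 40 N, if the wrist force passes 120 N, or if a joint passes its speed limit or range.

## Robot

A 6-joint arm with a two-finger parallel gripper is mounted at the origin on the work surface. World frame = base frame: x ahead of the robot, y to its left, z up, the work surface at z = 0. Lengths are in mm, angles in rad, forces in N, time in s.
With the tool pointing down it reaches from about 275 to 1000 mm from the base axis. Payload 8.4 kg.
Tool frame: the origin (TCP) lies at the very end of the fingers, on their centre line; the grasp point (between the pads) lies 19 mm behind it; x points along the fingers, y is the direction in which the jaws open and shut, and the axes are right-handed (so a half turn about x gives the same grasp; the last joint's range is limited). The gripper opens to 85 mm and grips with 20 to 120 N. Pads are 22 mm wide; open, the fingers measure 114 mm over their backs; the gripper's body (76 mm by 85 mm) begins 54 mm behind the grasp point. The pads swing forward as they close: fully open they stand 13 mm farther back than shut.
Start: joints at [1.301, 0.353, 1.633, -0, 1.155, -0.002], TCP at [165.38, 602.725, 207.981] pointing down, gripper open.
Joint ranges: [-2.63, 2.63], [-0.92, 2.1], [0.06, 2.66], [-1.3, 4.44], [0, 2.69], [-3.02, 3.02]. Speed limits (rad/s): [2.22, 2.22, 2.79, 3.14, 3.14, 3.14].

## Interface

Orientations are given as [roll, pitch, yaw] about the fixed x, y, z axes, in that order (R = Rz(yaw) Ry(pitch) Rx(roll)).
In Python, from rig import r, grab_frame, camera_params, sign_off gives the robot as it stands.
- The arm moves only by the tool drive_tool, never from a script. Its argument "rows" is one flat list of numbers, 7 for each row, row after row: the shift along the tool's x, y, z in mm, then the turn, a rotation vector about the tool's x, y, z in degrees, then the opening in per cent of the stroke, from 0 (shut) to 100 (fully open). In form: [x, y, z, rx, ry, rz, fingers, x, y, z, rx, ry, rz, fingers, ...]. A call has 1 to 10 rows; each row is the pose to reach, as a shift and turn from the pose measured when the call began, along the tool's axes at that moment; what a row does not reach only later rows make up. A row lasts 1/8 s, in which the tool goes at most 62.5 mm and 10.7 degrees, less where a joint would pass 70% of its speed; a pose out of reach is approached as far as the arm can. A call with a gripper value outside its range is refused whole. The fingers move at their own pace and stop on an object; "newtons" is the grip in N (left out, the last holds). Time passes only in rows, so rows that repeat a pose let the fingers close. It gives the time, the measured TCP pose, the force and the opening at its end, in the units of the state.
- r.sense(): the state, without advancing time (a new reading comes with each control period).
- grab_frame(name): name is "scene" or "top"; returns the picture (400x640x3 uint8, red, green, blue); there is no depth.
- camera_params(name): a dict with "vertical_fov" (degrees; the focal length in pixels is half the picture's height over the tangent of half this angle, whatever the lens; pixels are square), "cx", "cy" (the principal point, pixels), "pose" (4x4, takes a point from camera to world coordinates). Camera axes: x right, y down, z forward; pixel columns grow to the right and rows downward; lengths in mm; the calibration is good to about 2 mm. A picture is of the moment at which its call begins. camera_params takes no time and is no camera call.
- sign_off(): hands the job in, once; it reports no verdict.
The state is a dict: "clock": time; "qpos": joint angles; "qvel": joint speeds; "joint_efforts": joint torques, N m; "eef_pos": TCP position; "tcp_rot": TCP orientation; "contact_force": force on the tool from outside, world axes, zero at the start; "wrist_torque": the same for the moment, N m; "opening": opening from 0.0 (shut) to 1.0 (fully open).
Only numpy, scipy, OpenCV 4.12 (cv2) and the standard library are available. Lean on these libraries where they do the work, as an engineer would, in place of code of your own. Each camera call takes 0.05 s, during which the arm holds its last target.

## Working session

There is one attempt and no reset: what is moved stays moved. The work goes in short steps, Python scripts to look and compute and a tool call to move; the robot and the scene stay as the last step left them, time stands still between calls to the robot, and variables do not carry over. Pictures are saved under pics/ and viewed, and the job is handed in when it is done.

Besides the shell and the picture viewer there is one more tool, called after "Emit:" as name(argument=value, ...), one argument or row to a line, values as JSON. drive_tool: Moves the arm, as the interface text tells. Its arguments: {"type":"object","properties":{"rows":{"type":"array","items":{"type":"number"}},"newtons":{"type":"number"}},"required":["rows"]}

```bash
ls; mkdir -p pics; python3 - <<'E'
from rig import r, grab_frame, camera_params
import cv2
for n in("scene","top"):
    cv2.imwrite(f"pics/{n}0.png",grab_frame(n)[:,:,::-1]); print(camera_params(n))
print(r.sense())
E
```

```text
pics
{'vertical_fov': 55.234244594525336, 'cx': 315.8494258334734, 'cy': 201.1849338573385, 'pose': array([[-7.89282757e-01,  4.09169966e-01, -4.57834761e-01,
         9.18431232e+02],
       [ 6.13837624e-01,  5.07129609e-01, -6.04998290e-01,
         5.74271022e+02],
       [-1.53655669e-02, -7.58550920e-01, -6.51432576e-01,
         6.80723172e+02],
       [ 0.00000000e+00,  0.00000000e+00,  0.00000000e+00,
         1.00000000e+00]])}
{'vertical_fov': 45.195437962589565, 'cx': 311.57875251006266, 'cy': 201.04201640702934, 'pose': array([[ 8.84411304e-03, -9.91215345e-01,  1.31961818e-01,
         3.90660035e+02],
       [-9.99960719e-01, -8.84392925e-03,  5.87497605e-04,
         3.94853660e+01],
       [ 5.84724345e-04, -1.31961831e-01, -9.91254626e-01,
         9.51289412e+02],
       [ 0.00000000e+00,  0.00000000e+00,  0.00000000e+00,
         1.00000000e+00]])}
{'clock': 0.1, 'qpos': array([ 1.30061479e+00,  3.53620814e-01,  1.63406628e+00,  3.02087539e-06,
        1.15519781e+00, -2.38235323e-03]), 'qvel': array([ 4.91551431e-04, -2.89558239e-03, -1.35273015e-03, -2.59152059e-05,
       -1.49733424e-04, -1.52082989e-03]), 'joint_efforts': array([-1.83245516e-03, -6.06361413e+01, -3.42819536e+01, -5.84434201e-05,
        4.04788821e-03,  9.50271840e-06]), 'eef_pos': array([165.24578722, 602.27888854, 207.3077992 ]), 'tcp_rot': array([-1.57531614,  1.56950407, -1.84311655]), 'contact_force': array([0.35247787, 0.14758865, 0.42444709]), 'wrist_torque': array([ 0.00680196,  0.00625434, -0.02279454]), 'opening': 1.001212855453076}
```

View pics/scene0.png

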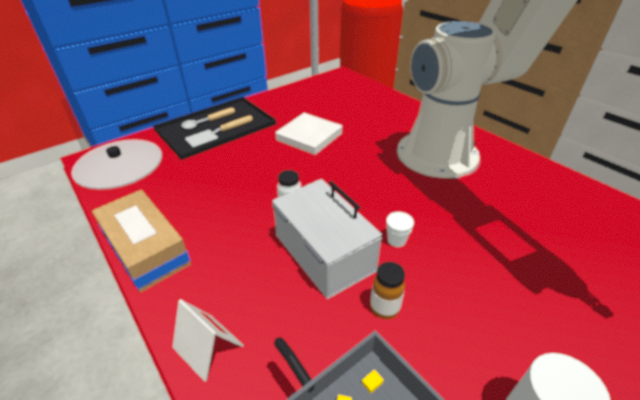

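View pics/top0.png

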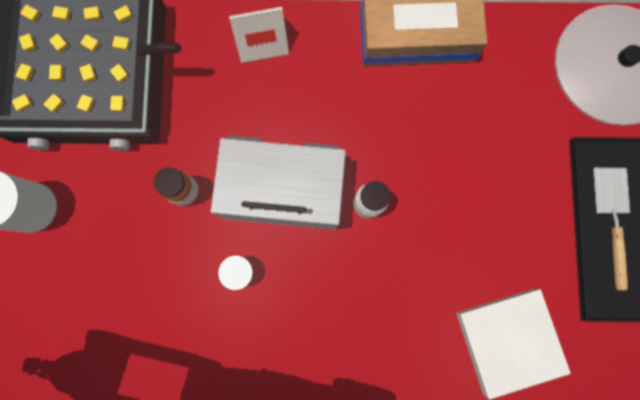

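The top view shows the lid at about (211–345, 138–228), with the handle from (243,206) to (311,211). The jars are at (175,185) and (373,198), and the cup is at (235,272). I'll zoom in next.

```bash
python3 - <<'E'
import cv2,numpy as np
a=cv2.imread('pics/top0.png')[120:300,140:410]; b=cv2.imread('pics/scene0.png')[160:330,250:430]
cv2.imwrite('pics/t0z.png',cv2.resize(a,None,fx=2.9,fy=2.9,interpolation=2)); cv2.imwrite('pics/s0z.png',cv2.resize(b,None,fx=3.4,fy=3.4,interpolation=2))
E
```

```text
(no output)
```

View pics/t0z.png

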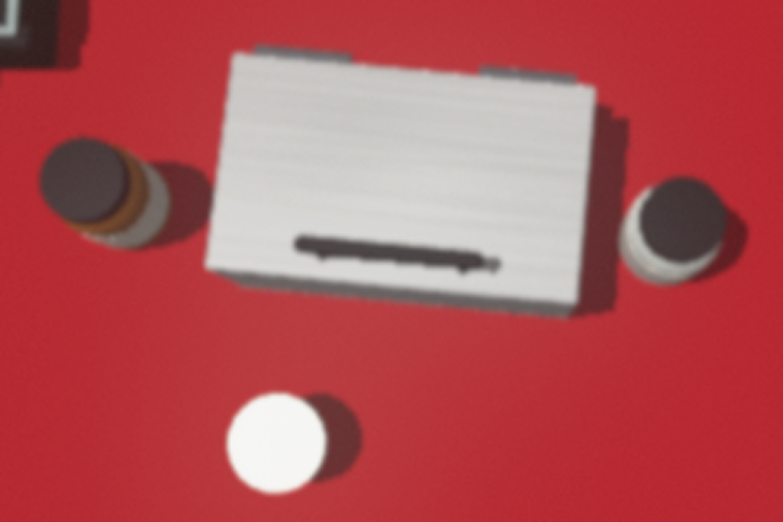

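View pics/s0z.png

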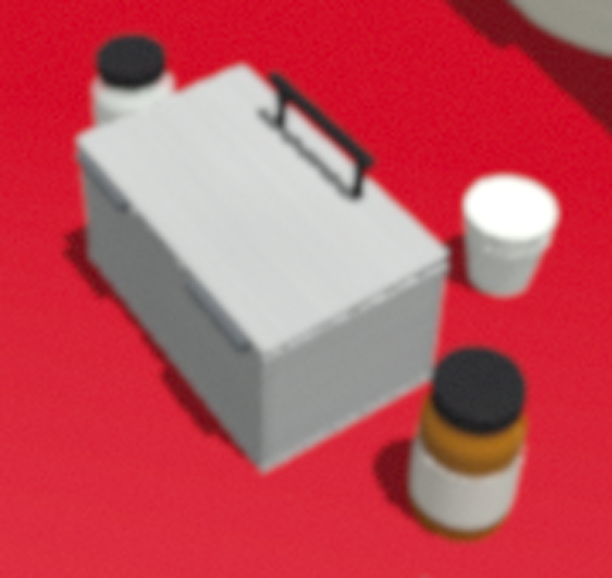

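```bash
cat > h.py <<'E'
import numpy as np
from rig import r,grab_frame,camera_params
def ray(n,u,v):
    p=camera_params(n); f=200/np.tan(np.radians(p["vertical_fov"]/2)); T=p["pose"]
    d=T[:3,:3]@np.array([(u-p["cx"])/f,(v-p["cy"])/f,1]); return T[:3,3],d/np.linalg.norm(d)
def plane(n,u,v,z):
    o,d=ray(n,u,v); return o+d*(z-o[2])/d[2]
def proj(n,P):
    p=camera_params(n); f=200/np.tan(np.radians(p["vertical_fov"]/2)); q=np.linalg.inv(p["pose"])@np.r_[P,1]
    return np.array([f*q[0]/q[2]+p["cx"],f*q[1]/q[2]+p["cy"]])
def tri(a,b):
    o1,d1=ray("top",*a);o2,d2=ray("scene",*b)
    s=np.linalg.lstsq(np.c_[d1,-d2],o2-o1,rcond=None)[0]; P1=o1+d1*s[0];P2=o2+d2*s[1]
    return (P1+P2)/2,np.linalg.norm(P1-P2)
E
python3 - <<'E'
from h import *
np.set_printoptions(precision=1,suppress=True)
t=lambda x,y:(140+x/2.9,120+y/2.9); s=lambda x,y:(250+x/3.4,160+y/3.4)
for n,a,b in [("rearL",t(233,54),s(262,352)),("rearR",t(596,88),s(80,140)),("frL",t(206,268),s(447,252)),("frR",t(578,303),s(243,64)),("hL",t(298,244),s(371,160)),("hR",t(486,260),s(273,77))]:
    print(n,*tri(a,b),plane("top",*a,114))
print(plane("top",*t(83,181),115),plane("top",*t(682,220),115),plane("top",*t(277,443),65))
E
```

```text
rearL [614.2 204.4 111.5] 0.6541822286894079 [613.3 204.1 114. ]
rearR [593.7 -19.  109.3] 3.3170766625784482 [593.8 -19.7 114. ]
frL [480.1 215.8 115.4] 0.5142036508818716 [480.5 216.  114. ]
frR [460.4  -8.1 116.2] 1.8615972703916805 [461.3  -8.8 114. ]
hL [490.1 155.5 153.7] 1.2839539294867146 [495.6 160.8 114. ]
hR [481.1  48.1 148.7] 4.6605686828148185 [486.8  46.8 114. ]
[532.9 292.5 115. ] [512.2 -71.8 115. ] [375.4 177.6  65. ]
```

```bash
cat >> h.py <<'E'
from scipy.spatial.transform import Rotation as Ro
YAW=-0.088
C=np.array([537,98.3,0]); ex=np.array([np.cos(YAW),np.sin(YAW),0]); ey=np.array([-np.sin(YAW),np.cos(YAW),0]); ez=np.array([0,0,1.])
def W(x,y,z): return C+ex*x+ey*y+ez*z
def Rt(sgn): # tool down, jaw along sgn*caddy x
    x=-ez; y=sgn*ex; return np.c_[x,y,np.cross(x,y)]
def rel(P,R):
    s=r.sense(); R0=Ro.from_euler('xyz',s["tcp_rot"]).as_matrix()
    return np.r_[R0.T@(np.array(P)-s["eef_pos"]), np.degrees(Ro.from_matrix(R0.T@R).as_rotvec())]
def handle(th,off=19,extra=0):
    c,s_=np.cos(th),np.sin(th); return W(67+-120*c+41*s_,0,108+120*s_+41*c-off)
np.set_printoptions(precision=1,suppress=True)
E
python3 - <<'E'
from h import *
s=r.sense();print(Ro.from_euler('xyz',s["tcp_rot"]).as_matrix())
for g in(1,-1): print(rel(handle(.03,-50),Rt(g)))
E
```

```text
[[-0.   0.3  1. ]
 [-0.   1.  -0.3]
 [-1.  -0.  -0. ]]
[   5.2 -396.9  441.    79.7    0.1    0.1]
[   5.2 -396.9  441.  -100.3   -0.1    0.1]
```

Emit:
drive_tool(
  rows=[0, -40, 44, 8, 0, 0, 100, 0, -80, 88, 16, 0, 0, 100, 0, -120, 132, 24, 0, 0, 100, 0, -160, 176, 32, 0, 0, 100, 0, -200, 220, 40, 0, 0, 100, 0, -240, 265, 48, 0, 0, 100, 0, -280, 309, 56, 0, 0, 100, 0, -320, 353, 64, 0, 0, 100, 0, -360, 397, 72, 0, 0, 100, 5, -397, 441, 79.7, 0, 0, 100],
  newtons=40,
)

```text
clock: 1.35
eef_pos: [486.4, 100.8, 203.0]
tcp_rot: [0.434, 1.57, -1.229]
contact_force: [1.4, 0.1, -0.4]
opening: 1.004
```

```bash
python3 - <<'E'
from h import *
import cv2
s=r.sense();print(s["clock"],s["eef_pos"],s["contact_force"],s["qpos"])
print(rel(handle(.03,19),Rt(1)))
cv2.imwrite("pics/s1.png",grab_frame("scene")[:,:,::-1])
E
```

```text
1.35 [486.4 100.8 203. ] [ 1.4  0.1 -0.4] [ 0.2  0.2  1.9 -0.   1.1  0.3]
[69.4 -1.1 -2.  -0.3  0.1 -0. ]
```

View pics/s1.png

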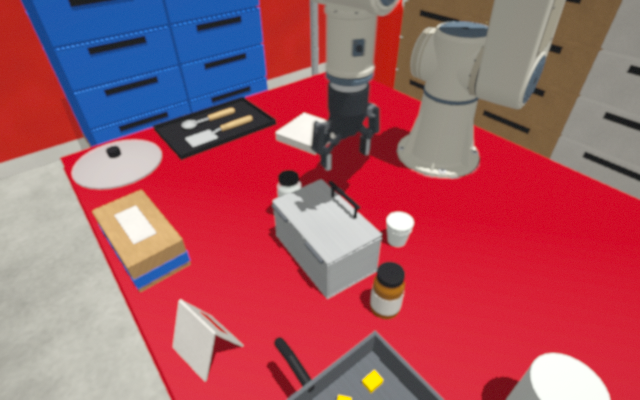

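Emit:
drive_tool(
  rows=[25, -1, -2, 0, 0, 0, 100, 50, -1, -2, 0, 0, 0, 100, 66, -1, -2, 0, 0, 0, 60, 68, -1, -2, 0, 0, 0, 30, 68, -1, -2, 0, 0, 0, 5, 68, -1, -2, 0, 0, 0, 0, 68, -1, -2, 0, 0, 0, 0, 68, -1, -2, 0, 0, 0, 0],
  newtons=40,
)

```text
clock: 2.4
eef_pos: [489.1, 98.2, 134.9]
tcp_rot: [0.751, 1.566, -0.921]
contact_force: [-1.6, 0.7, 1.8]
opening: 0.001
```

```bash
python3 - <<'E'
from h import *
import cv2
s=r.sense();print(s["clock"],s["eef_pos"],s["contact_force"],s["opening"])
a=grab_frame("scene")[:,:,::-1][90:300,230:430];cv2.imwrite("pics/s2.png",cv2.resize(a,None,fx=2.8,fy=2.8))
E
```

```text
2.4 [489.1  98.2 134.9] [-1.6  0.7  1.8] 0.0005605190603956596
```

View pics/s2.png

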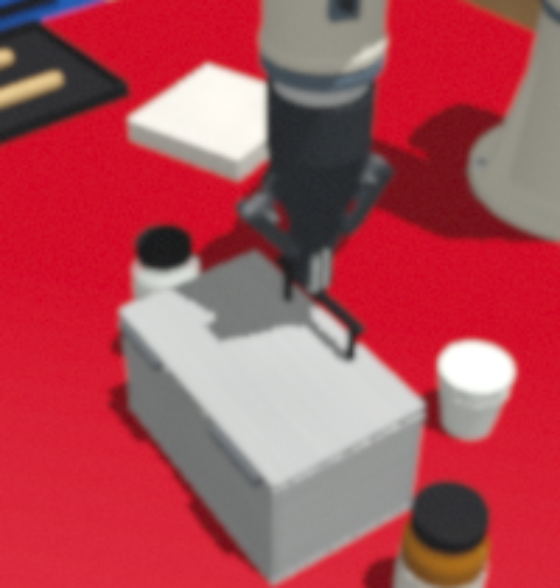

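```bash
python3 - <<'E'
from h import *
import cv2
P=r.sense()["eef_pos"]
for n in("scene","top"):print(n,proj(n,P),proj(n,P+[0,0,60]), proj(n,handle(0.03,0)))
u=proj("scene",P);print((u-[230,90])*2.8, (proj("scene",P+[0,0,60])-[230,90])*2.8)
a=grab_frame("top")[:,:,::-1][60:300,180:440];cv2.imwrite("pics/t2.png",cv2.resize(a,None,fx=2.4,fy=2.4))
E
```

```text
scene [340.9 199.8] [341.7 178. ] [343.8 194. ]
top [277.5 206.7] [274.9 202.2] [273.9 207.5]
[310.5 307.4] [312.7 246.4]
```

View pics/t2.png

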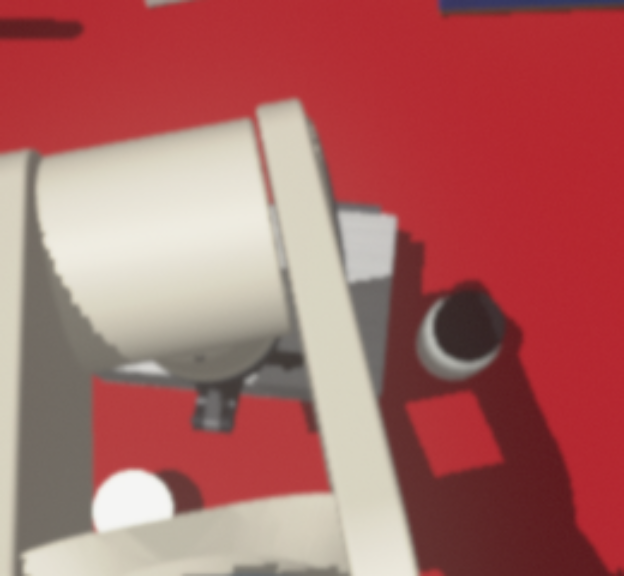

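```bash
python3 - <<'E'
from h import *
import cv2
a=grab_frame("scene")[:,:,::-1][140:230,300:390];a=cv2.resize(a,None,fx=6.5,fy=6.5,interpolation=2)
a=cv2.convertScaleAbs(a,alpha=1.6,beta=20);cv2.imwrite("pics/s3.png",a)
for z in(135,145,155,165):print(z,plane("scene",343.6,194.3,z))
E
```

```text
135 [472.1  87.8 135. ]
145 [480.3  96.7 145. ]
155 [488.5 105.6 155. ]
165 [496.7 114.5 165. ]
```

View pics/s3.png

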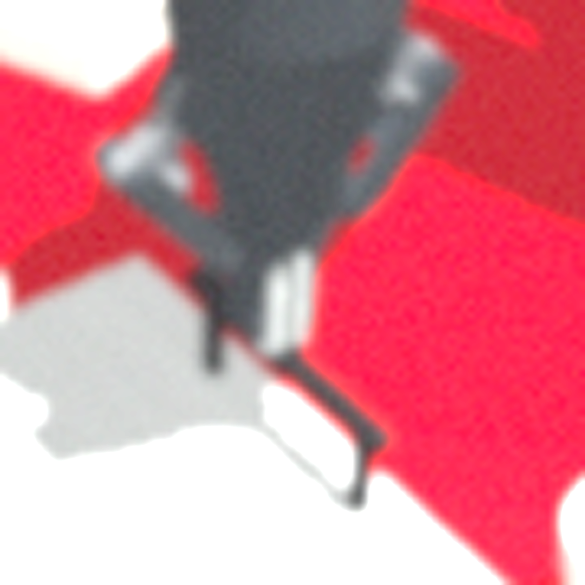

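```bash
python3 - <<'E'
from h import *
import cv2
a=cv2.imread("pics/s1.png")[80:220,290:400];a=cv2.resize(a,None,fx=5,fy=5,interpolation=2)
a=cv2.convertScaleAbs(a,alpha=1.6,beta=20)
P=np.array([486.4,100.8,203])
for Q,c in((P,(0,255,0)),(P+42*ex+13*ez,(255,255,0)),(P-42*ex+13*ez,(255,0,255))):
    u=(proj("scene",Q)-[290,80])*5;cv2.circle(a,tuple(int(v) for v in u),5,c,-1)
cv2.imwrite("pics/s1z.png",a)
E
```

```text
(no output)
```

View pics/s1z.png

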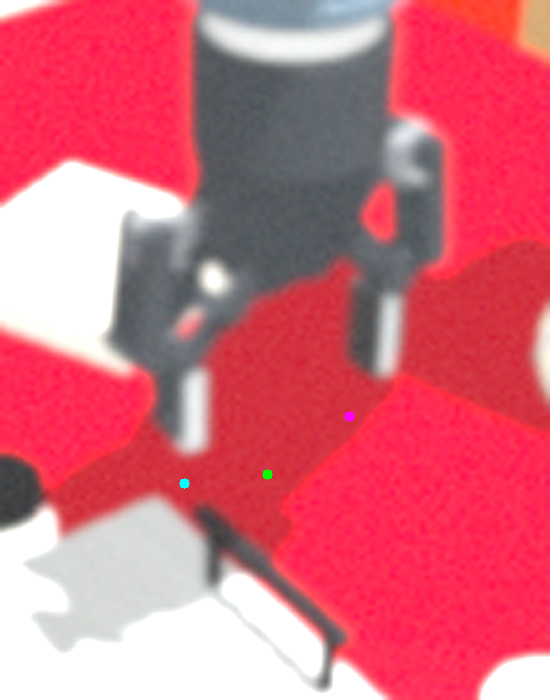

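```bash
python3 - <<'E'
from h import *
for a in((269,233),(269.6,238)):
  for b in((366.9,149.2),(369,152)): 
    P,g=tri(a,b); d=P-r.sense()["eef_pos"]; print(P,g,d@ex,d@ey,d[2])
E
```

```text
[433.7 104.9 247. ] 8.31460997784699 -55.66101241587004 1.8076848265242502 112.35347654134222
[432.5 107.1 241. ] 12.980692823172754 -57.05602984733273 3.930515946817402 106.29525554486514
[428.1 102.6 243.5] 3.916363000022902 -61.01939010124334 -0.9702608815113266 108.78035593419247
[426.9 104.8 237.3] 8.582907002755082 -62.485559646469845 1.132834643919813 102.60132839092955
```

Emit:
drive_tool(
  rows=[0, 0, 0, 0, 0, 0, 50, 0, 0, 0, 0, 0, 0, 100, 0, 0, 0, 0, 0, 0, 100, 0, 0, 0, 0, 0, 0, 100],
)

```text
clock: 3.05
eef_pos: [489.0, 98.1, 134.6]
tcp_rot: [0.653, 1.566, -1.019]
contact_force: [0.2, 0.1, -0.1]
opening: 0.844
```

```bash
python3 - <<'E'
from h import *
import cv2
s=r.sense();print(s["clock"],s["eef_pos"],s["contact_force"],s["opening"],s["qpos"],rel(handle(.03),Rt(1)))
a=grab_frame("scene")[:,:,::-1][80:220,290:400];a=cv2.resize(a,None,fx=5,fy=5,interpolation=2)
a=cv2.convertScaleAbs(a,alpha=1.6,beta=20);cv2.imwrite("pics/s4.png",a)
E
```

```text
3.05 [489.   98.1 134.6] [ 0.2  0.1 -0.1] 0.8439678992622265 [ 0.2  0.2  2.  -0.   0.9  0.3] [ 1.  -4.  -4.4 -0.7  0.2 -0.2]
```

View pics/s4.png

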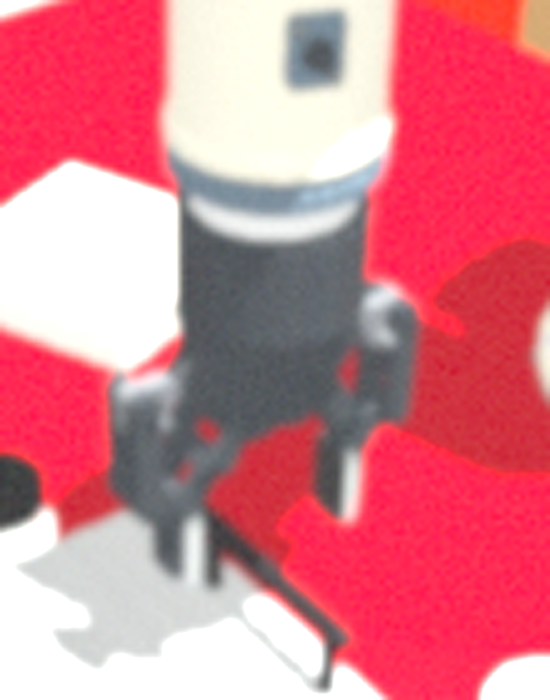

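```bash
python3 - <<'E'
from h import *
for px in((190,582),(345,518),(267.5,550)):
  for z in(140,150,160,170): print(px,z,plane("scene",290+px[0]/5,80+px[1]/5,z))
for th in (0,.03): print(handle(th,0))
E
```

```text
(190, 582) 140 [507.7  76.1 140. ]
(190, 582) 150 [515.2  85.3 150. ]
(190, 582) 160 [522.8  94.6 160. ]
(190, 582) 170 [530.4 103.8 170. ]
(345, 518) 140 [423.6  85.4 140. ]
(345, 518) 150 [432.8  94.4 150. ]
(345, 518) 160 [441.9 103.4 160. ]
(345, 518) 170 [451.1 112.5 170. ]
(267.5, 550) 140 [466.5  80.7 140. ]
(267.5, 550) 150 [474.8  89.8 150. ]
(267.5, 550) 160 [483.2  98.9 160. ]
(267.5, 550) 170 [491.5 108.  170. ]
[484.2 103.  149. ]
[485.5 102.8 152.6]
```

Emit:
drive_tool(
  rows=[8, -2, -3, 0, 0, 0, 100, 15, -2, -3, 0, 0, 0, 80, 15, -2, -3, 0, 0, 0, 40, 15, -2, -3, 0, 0, 0, 0, 15, -2, -3, 0, 0, 0, 0, 15, -2, -3, 0, 0, 0, 0],
  newtons=30,
)

```text
clock: 3.85
eef_pos: [486.9, 101.3, 119.7]
tcp_rot: [0.524, 1.567, -1.147]
contact_force: [-2.3, 0.9, 2.2]
opening: 0.112
```

```bash
python3 - <<'E'
from h import *
import cv2
s=r.sense();print(s["clock"],s["eef_pos"],s["contact_force"],s["opening"],s["qpos"],rel(handle(.03),Rt(1)))
a=grab_frame("scene")[:,:,::-1][80:220,290:400];a=cv2.resize(a,None,fx=5,fy=5,interpolation=2)
a=cv2.convertScaleAbs(a,alpha=1.6,beta=20);cv2.imwrite("pics/s5.png",a)
E
```

```text
3.85 [486.9 101.3 119.7] [-2.3  0.9  2.2] 0.11169512115740546 [ 0.2  0.3  2.  -0.   0.9  0.3] [-13.9  -1.6  -1.3  -0.7   0.2  -0.1]
```

View pics/s5.png

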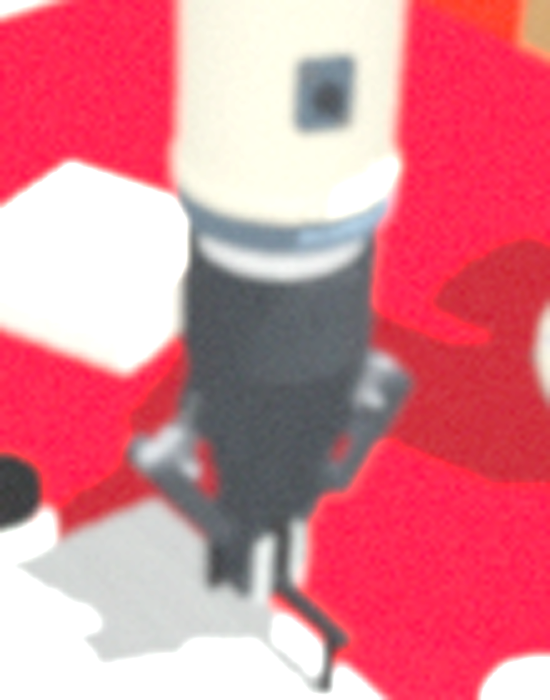

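```bash
python3 - <<'E'
from h import *
p0=handle(.03)
for th in np.r_[np.arange(.13,1.1,.1)]:
    d=handle(th)-p0; print(round(th,2),-d[2],d@ex)
E
```

```text
0.13 -11.62912334866175 5.043761143209114
0.23 -22.696613611435026 11.223299605873981
0.33 -33.09188808404011 18.47687148235939
0.43 -42.71108062016765 26.732001480187694
0.53 -51.45807942767888 35.9062070692036
0.63 -59.24548738586259 45.907822619751094
0.73 -65.99549528857548 56.63691529534337
0.83 -71.64065928810953 67.98628354853261
0.93 -76.12457477182454 79.84252824333527
1.03 -79.40243993839263 92.08718570191434
```

Emit:
drive_tool(
  rows=[-11.6, 5, 0, 0, 0, 0, 0, -22.7, 11.2, 0, 0, 0, 0, 0, -33, 18.5, 0, 0, 0, 0, 0, -42.7, 26.7, 0, 0, 0, 0, 0, -51.5, 36, 0, 0, 0, 0, 0, -59, 46, 0, 0, 0, 0, 0, -66, 56.6, 0, 0, 0, 0, 0, -71.6, 68, 0, 0, 0, 0, 0],
)

```text
clock: 4.9
eef_pos: [553.1, 95.4, 193.6]
tcp_rot: [-0.415, 1.568, -2.086]
contact_force: [-12.1, 4.8, 13.3]
opening: 0.112
```

```bash
python3 - <<'E'
from h import *
import cv2
s=r.sense();print(s["clock"],s["eef_pos"],s["contact_force"],s["opening"],s["qpos"])
p0=handle(.83)
for th in np.r_[np.arange(.83,1.8,.1),1.75,1.78]:
    d=handle(th)-p0; print(round(th,2),-d[2],d@ex)
a=grab_frame("scene")[:,:,::-1][80:310,230:430];a=cv2.resize(a,None,fx=2.6,fy=2.6,interpolation=2)
cv2.imwrite("pics/s6.png",a)
E
```

```text
4.9 [553.1  95.4 193.6] [-12.1   4.8  13.3] 0.1122430893652287 [ 0.2  0.3  1.8 -0.   1.1  0.3]
0.83 -0.0 0.0
0.93 -4.483915483715009 11.856244694802651
1.03 -7.7617806502831 24.100902153381604
1.13 -9.800844154478057 36.611627805956516
1.23 -10.580732347790843 49.263418617302904
1.33 -10.09365284519049 61.929862075759566
1.43 -8.344472384060055 74.4843992652595
1.53 -5.350668197364882 86.80158940018312
1.63 -1.1421533869183236 98.75836318822428
1.73 4.239021958443601 110.23525249807669
1.75 5.451445352874231 112.46285549281406
1.78 7.352998945112262 115.7576860652275
```

View pics/s6.png

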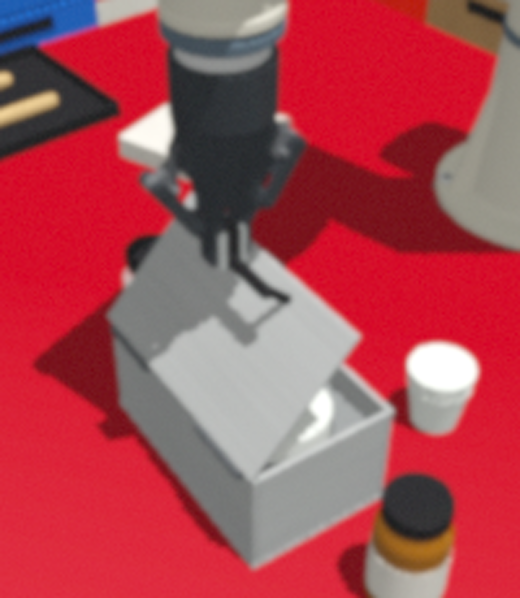

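The lid has opened about 45° and the bar is in the grip. The round white plate is visible in the +y half. I'll continue along the arc.

Emit:
drive_tool(
  rows=[-6, 11, 0, 0, 0, 0, 0, -10, 23, 0, 0, 0, 0, 0, -12, 36, 0, 0, 0, 0, 0, -13, 49, 0, 0, 0, 0, 0, -12.5, 61.5, 0, 0, 0, 0, 0, -11, 74, 0, 0, 0, 0, 0, -8, 86, 0, 0, 0, 0, 0],
)

```text
clock: 5.82
eef_pos: [641.4, 87.5, 203.5]
tcp_rot: [0.981, 1.569, -0.69]
contact_force: [-6.4, 7.5, -5.1]
opening: 0.111
```

```bash
python3 - <<'E'
from h import *
import cv2
s=r.sense();print(s["clock"],s["eef_pos"],s["contact_force"],s["opening"],s["qpos"])
a=grab_frame("scene")[:,:,::-1][80:310,230:430];a=cv2.resize(a,None,fx=2.6,fy=2.6,interpolation=2)
cv2.imwrite("pics/s7.png",a)
E
```

```text
5.825 [641.4  87.5 203.5] [-6.4  7.5 -5.1] 0.1111571507844962 [ 0.1  0.4  1.6 -0.   1.2  0.2]
```

View pics/s7.png

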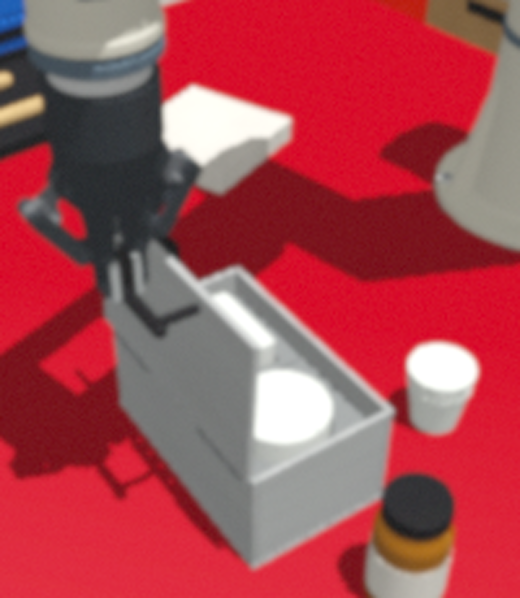

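Emit:
drive_tool(
  rows=[4, 10, -1, 0, 0, 0, 0, 9, 20, -1, 0, 0, 0, 0, 12, 26, -1, 0, 0, 0, 0, 14, 29, -1, 0, 0, 0, 0, 14, 29, -1, 0, 0, 0, 0],
)

```text
clock: 6.5
eef_pos: [667.3, 85.5, 193.4]
tcp_rot: [-1.329, 1.564, -3.0]
contact_force: [-32.7, 0.9, 33.8]
opening: 0.11
```

```bash
python3 - <<'E'
from h import *
import cv2
s=r.sense();print(s["clock"],s["eef_pos"],s["contact_force"],s["opening"],s["qpos"])
a=grab_frame("scene")[:,:,::-1][80:310,230:430];a=cv2.resize(a,None,fx=2.6,fy=2.6,interpolation=2)
cv2.imwrite("pics/s8.png",a)
E
```

```text
6.5 [667.3  85.5 193.4] [-32.7   0.9  33.8] 0.10972476937575654 [ 0.1  0.4  1.5 -0.   1.2  0.2]
```

View pics/s8.png

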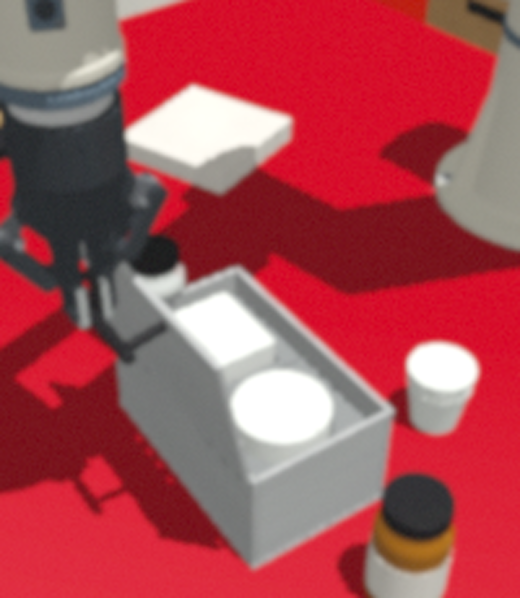

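Emit:
drive_tool(
  rows=[-2, -2, 0, 0, 0, 0, 0, -2, -2, 0, 0, 0, 0, 12, -2, -2, 0, 0, 0, 0, 22, -2, -2, 0, 0, 0, 0, 22],
)

```text
clock: 7.05
eef_pos: [666.9, 85.4, 196.7]
tcp_rot: [-1.147, 1.568, -2.819]
contact_force: [-0.1, 0.2, -0.4]
opening: 0.217
```

```bash
python3 - <<'E'
from h import *
s=r.sense();print(s["clock"],s["eef_pos"],s["contact_force"],s["opening"],s["qpos"])
E
```

```text
7.05 [666.9  85.4 196.7] [-0.1  0.2 -0.4] 0.21743937549156922 [ 0.1  0.4  1.5 -0.   1.2  0.2]
```

Emit:
drive_tool(
  rows=[-20, 0, 0, 0, 0, 0, 22, -50, 0, 0, 0, 0, 0, 22, -85, 0, 0, 0, 0, 0, 22, -85, 0, 0, 0, 0, 22],
)

```text
invalid input at $.rows: expected a multiple of 7 numbers
```

```bash
python3 - <<'E'
from h import *
import cv2
s=r.sense();print(s["clock"],s["eef_pos"],s["contact_force"],s["opening"],s["qpos"])
print(rel(W(0,53,280),Rt(1)))
for n in("scene","top"):
    cv2.imwrite(f"pics/{n}9.png",grab_frame(n)[:,:,::-1])
a=cv2.imread("pics/scene9.png")[80:310,230:430];a=cv2.resize(a,None,fx=2.6,fy=2.6,interpolation=2)
cv2.imwrite("pics/s9.png",a)
E
```

```text
7.05 [666.9  85.4 196.7] [-0.1  0.2 -0.4] 0.21743937549156922 [ 0.1  0.4  1.5 -0.   1.2  0.2]
[ -83.  -131.5  -52.6   -0.7    0.1    0.2]
```

View pics/s9.png

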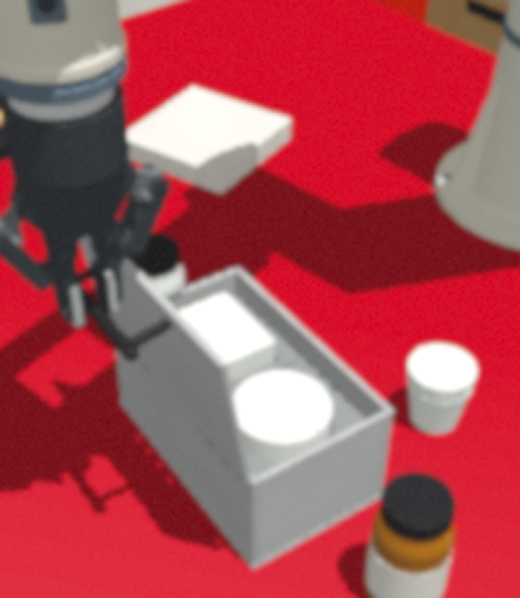

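View pics/top9.png

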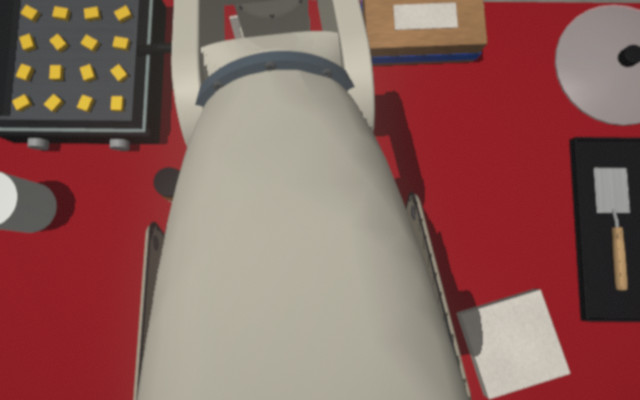

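Emit:
drive_tool(
  rows=[-20, 0, 0, 0, 0, 0, 22, -50, 0, 0, 0, 0, 0, 22, -85, 0, 0, 0, 0, 0, 22, -90, 0, 0, 0, 0, 0, 22],
)

```text
clock: 7.65
eef_pos: [668.7, 85.7, 291.0]
tcp_rot: [1.605, 1.568, -0.067]
contact_force: [0.5, -0.8, -0.2]
opening: 0.215
```

```bash
python3 - <<'E'
from h import *
import cv2
s=r.sense();print(s["clock"],s["eef_pos"],s["contact_force"],s["opening"],s["qpos"])
print(rel(W(0,53,285),Rt(1)))
cv2.imwrite(f"pics/scene10.png",grab_frame("scene")[:,:,::-1])
a=cv2.imread("pics/scene10.png")[80:310,230:430];a=cv2.resize(a,None,fx=2.6,fy=2.6,interpolation=2)
cv2.imwrite("pics/s10.png",a)
E
```

```text
7.65 [668.7  85.7 291. ] [ 0.5 -0.8 -0.2] 0.21549956171074866 [ 0.1  0.4  1.4 -0.   1.3  0.2]
[   5.7 -133.   -52.2   -0.7   -0.    -0.2]
```

View pics/s10.png

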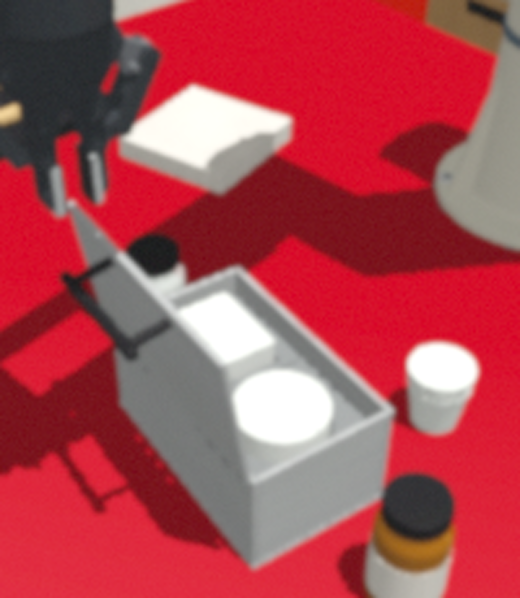

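```bash
python3 - <<'E'
from h import *
z=lambda P:(proj("scene",P)-[230,80])*2.6
def lidp(th,y,L=135,h=6):
    c,s=np.cos(th),np.sin(th); return W(67-L*c+h*s,y,108+L*s+h*c)
for th in(1.6,1.65,1.7,1.75,1.8): print(th,z(lidp(th,-112.5,h=0)),z(lidp(th,112.5,h=0)),z(lidp(th,112.5,h=6)))
hb=lambda th,y:W(67-120*np.cos(th)+41*np.sin(th),y,108+120*np.sin(th)+41*np.cos(th))
for th in(1.6,1.7,1.75): print('bar',z(hb(th,-50)),z(hb(th,50)))
print("plate",z(W(0,53,102)),"sq",z(W(0,-53,102)))
P=r.sense()["eef_pos"];print(z(P),z(P+15*ez),z(P+20*ez))
print(plane("scene",230+282/2.6,80+407/2.6,102), W(0,53,102))
E
python3 - <<'E'
import cv2
a=cv2.imread("pics/scene10.png")[140:300,240:390];a=cv2.resize(a,None,fx=3.7,fy=3.7,interpolation=2)
cv2.imwrite("pics/s10b.png",a)
E
```

```text
1.6 [ 91.4 188.9] [249.3 347.7] [241.7 351.4]
1.65 [ 83.8 191.9] [240.7 352.1] [233.  356.1]
1.7 [ 76.3 195.3] [232.  356.8] [224.3 361.2]
1.75 [ 68.9 199.1] [223.4 361.9] [215.7 366.6]
1.8 [ 61.5 203.2] [214.8 367.4] [207.1 372.4]
bar [ 83.3 262.2] [149.2 336.1]
bar [ 70.1 272.8] [134.9 347.9]
bar [ 63.8 278.5] [128.  354.2]
plate [280.6 401.7] sq [210.8 329.7]
[ 79.3 234.9] [ 76.8 216.5] [ 75.9 210.2]
[544.6 156.3 102. ] [541.7 151.1 102. ]
```

View pics/s10b.png

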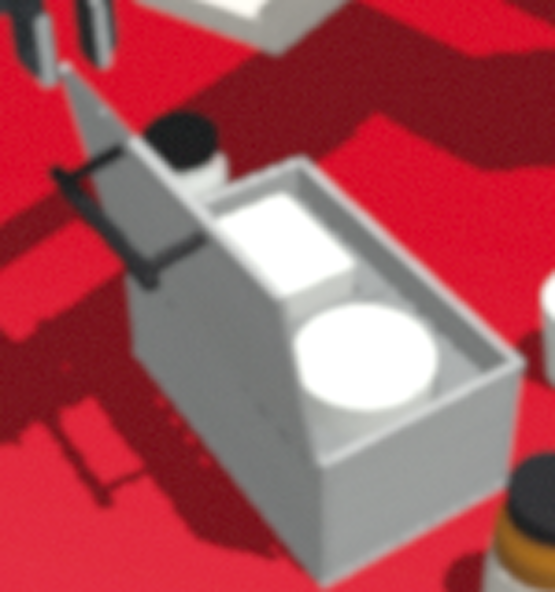

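The lid is back on its stop. The bar ends at (66,280) and (130,350) in the zoom match the positions predicted for 1.75 rad. Next I move above the round plate with the fingers shut.

Emit:
drive_tool(
  rows=[0, -46, -17, 0, 0, 0, 10, 0, -92, -34, 0, 0, 0, 0, 5, -138, -52, 0, 0, 0, 0, 60, -138, -52, 0, 0, 0, 0, 115, -138, -52, 0, 0, 0, 0, 165, -138, -52, 0, 0, 0, 0, 170, -138, -52, 0, 0, 0, 0, 170, -138, -52, 0, 0, 0, 0],
)

```text
clock: 8.7
eef_pos: [536.6, 151.3, 120.4]
tcp_rot: [1.347, 1.57, -0.325]
contact_force: [0.2, -0.7, -0.4]
opening: -0.004
```

```bash
python3 - <<'E'
from h import *
import cv2
s=r.sense();print(s["clock"],s["eef_pos"],s["contact_force"],s["opening"],s["qpos"])
print(rel(W(-5,53,115),Rt(1)))
cv2.imwrite(f"pics/scene11.png",grab_frame("scene")[:,:,::-1])
a=cv2.imread("pics/scene11.png")[140:300,240:390];a=cv2.resize(a,None,fx=3.7,fy=3.7,interpolation=2)
cv2.imwrite("pics/s11.png",a)
E
```

```text
8.7 [536.6 151.3 120.4] [ 0.2 -0.7 -0.4] -0.004243322110223148 [ 0.3  0.4  1.9 -0.   0.9  0.4]
[ 5.4  0.  -0.2 -0.7  0.  -0.1]
```

View pics/s11.png

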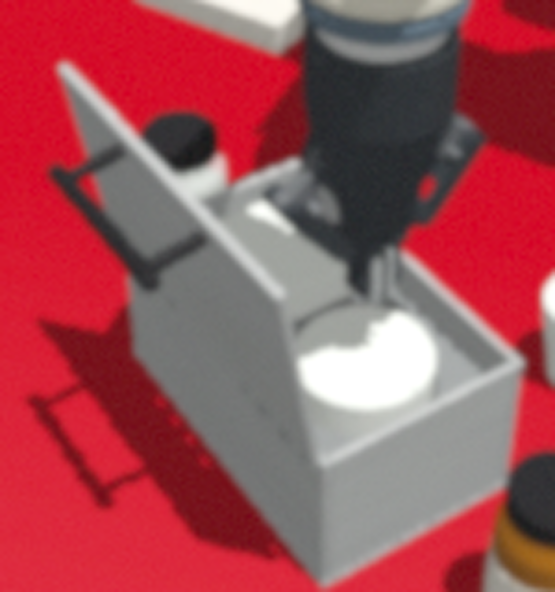

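Emit:
drive_tool(
  rows=[12, 0, 0, 0, 0, 0, 0, 24, 0, 0, 0, 0, 0, 0, 24, 0, 0, 0, 0, 0, 0],
)

```text
clock: 9.12
eef_pos: [536.7, 151.3, 96.4]
tcp_rot: [1.463, 1.569, -0.209]
contact_force: [-0.5, 0.6, -0.1]
opening: -0.002
```

Emit:
drive_tool(
  rows=[6, 0, 0, 0, 0, 0, 0, 6, 0, 0, 0, 0, 0, 0],
)

```text
clock: 9.38
eef_pos: [536.4, 151.2, 89.9]
tcp_rot: [0.892, 1.57, -0.78]
contact_force: [-0.1, 0.4, 0.9]
opening: 0.003
```

Emit:
drive_tool(
  rows=[5, 0, 0, 0, 0, 0, 0, 5, 0, 0, 0, 0, 0, 0],
)

```text
clock: 9.62
eef_pos: [536.0, 151.1, 84.5]
tcp_rot: [-0.18, 1.57, -1.852]
contact_force: [0.3, 0.5, 0.4]
opening: 0.001
```

Emit:
drive_tool(
  rows=[4, 0, 0, 0, 0, 0, 0, 4, 0, 0, 0, 0, 0, 0, 4, 0, 0, 0, 0, 0, 0],
)

```text
clock: 10.0
eef_pos: [536.1, 151.1, 80.5]
tcp_rot: [-0.159, 1.57, -1.831]
contact_force: [-1.3, -0.0, 0.3]
opening: -0.0
```

Emit:
drive_tool(
  rows=[4, 0, 0, 0, 0, 0, 0, 4, 0, 0, 0, 0, 0, 0, 4, 0, 0, 0, 0, 0, 0],
)

```text
clock: 10.38
eef_pos: [536.4, 151.2, 76.7]
tcp_rot: [0.814, 1.57, -0.858]
contact_force: [0.8, 1.0, 2.9]
opening: -0.004
```

```bash
python3 - <<'E'
from h import *
import cv2
s=r.sense();print(s["clock"],s["eef_pos"],s["contact_force"],s["opening"],s["qpos"])
cv2.imwrite(f"pics/scene12.png",grab_frame("scene")[:,:,::-1])
a=cv2.imread("pics/scene12.png")[140:300,240:390];a=cv2.resize(a,None,fx=3.7,fy=3.7,interpolation=2)
cv2.imwrite("pics/s12.png",a)
E
```

```text
10.375 [536.4 151.2  76.7] [0.8 1.  2.9] -0.004139459787706171 [ 0.3  0.4  1.9 -0.   0.8  0.4]
```

View pics/s12.png

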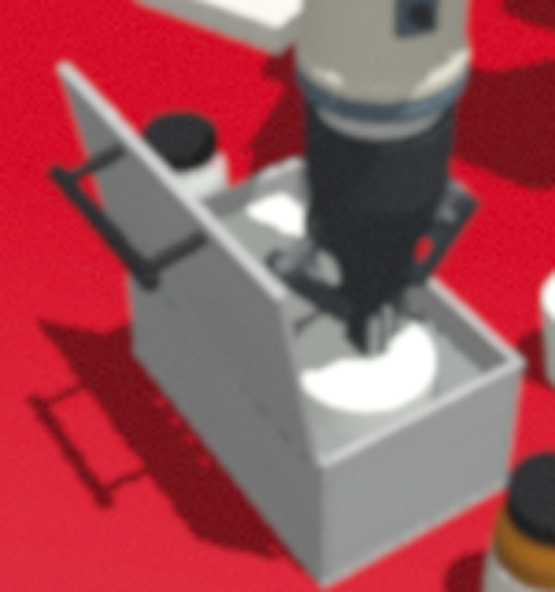

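Emit:
drive_tool(
  rows=[3, 0, 0, 0, 0, 0, 0, 3, 0, 0, 0, 0, 0, 0],
)

```text
clock: 10.68
eef_pos: [536.4, 151.2, 73.7]
tcp_rot: [0.886, 1.57, -0.785]
contact_force: [-0.6, 0.0, 3.6]
opening: 0.001
```

Emit:
drive_tool(
  rows=[3, 0, 0, 0, 0, 0, 0, 3, 0, 0, 0, 0, 0, 0],
)

```text
clock: 10.92
eef_pos: [536.4, 151.2, 70.5]
tcp_rot: [0.793, 1.57, -0.879]
contact_force: [-0.1, -0.4, 5.4]
opening: 0.002
```

Emit:
drive_tool(
  rows=[3, 0, 0, 0, 0, 0, 0, 3, 0, 0, 0, 0, 0, 0],
)

```text
clock: 11.18
eef_pos: [536.4, 151.3, 67.3]
tcp_rot: [0.699, 1.57, -0.973]
contact_force: [-0.5, -0.9, 5.0]
opening: 0.002
```

Emit:
drive_tool(
  rows=[3, 0, 0, 0, 0, 0, 0, 3, 0, 0, 0, 0, 0, 0],
)

```text
clock: 11.42
eef_pos: [536.5, 151.3, 64.3]
tcp_rot: [0.713, 1.57, -0.959]
contact_force: [0.2, 0.1, 6.5]
opening: 0.001
```

```bash
python3 - <<'E'
from h import *
import cv2
s=r.sense();print(s["clock"],s["eef_pos"],s["contact_force"],s["opening"],s["qpos"])
cv2.imwrite(f"pics/scene13.png",grab_frame("scene")[:,:,::-1])
a=cv2.imread("pics/scene13.png")[190:280,310:390];a=cv2.resize(a,None,fx=6.5,fy=6.5,interpolation=2)
cv2.imwrite("pics/s13.png",a)
E
```

```text
11.425 [536.5 151.3  64.3] [0.2 0.1 6.5] 0.0011617682901512345 [ 0.3  0.4  1.9 -0.   0.8  0.4]
```

View pics/s13.png

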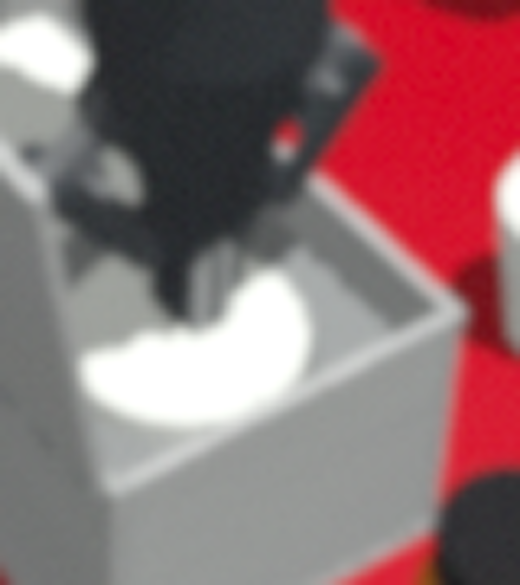

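```bash
cat > ext.py <<'E'
from h import *
import cv2,sys
def edge(im):
    g=cv2.resize(im[:,:,:].min(2)[200:270,320:372],None,fx=8,fy=8,interpolation=2).astype(float)
    m=(g>215).astype(np.uint8); n,l,st,c=cv2.connectedComponentsWithStats(m)
    ys,xs=np.nonzero(m); k=[]
    # extreme along image directions
    for a in(20,45,70,90,110):
        d=np.array([np.cos(np.radians(a)),np.sin(np.radians(a))]); k.append(np.percentile((xs*d[0]+ys*d[1])/8,99.8))
    return np.array(k)
def pred(z):
    t=np.linspace(0,2*np.pi,400); q=np.array([proj("scene",W(41*np.cos(a),53+41*np.sin(a),z)) for a in t])
    return np.array([max(q@np.array([np.cos(np.radians(a)),np.sin(np.radians(a))])) for a in(20,45,70,90,110)])
if __name__=="__main__":
    e0=edge(cv2.imread("pics/scene10.png")); p0=pred(102)
    for f in sys.argv[1:]:
        e=edge(cv2.imread(f)); sh=e-e0
        print(f,sh,[round(float(np.interp(s,(pred(75)-p0)[i:i+1].tolist() and [0,(pred(75)-p0)[i]],[102,75])),1) for i,s in enumerate(sh)])
    print("lvl shift",pred(80)-p0)
E
python3 ext.py pics/scene11.png pics/scene12.png pics/scene13.png
```

```text
Traceback (most recent call last):
  File "ext.py", line 18, in <module>
    print(f,sh,[round(float(np.interp(s,(pred(75)-p0)[i:i+1].tolist() and [0,(pred(75)-p0)[i]],[102,75])),1) for i,s in enumerate(sh)])
                                         ~~~~^^^^
  File "ext.py", line 12, in pred
    t=np.linspace(0,2*np.pi,400); q=np.array([proj("scene",W(41*np.cos(a),53+41*np.sin(a),z)) for a in t])
                                              ~~~~^^^^^^^^^^^^^^^^^^^^^^^^^^^^^^^^^^^^^^^^^^^
  File "h.py", line 9, in proj
    p=camera_params(n); f=200/np.tan(np.radians(p["vertical_fov"]/2)); q=np.linalg.inv(p["pose"])@np.r_[P,1]
ValueError: time passes only in moves, steps and waits
```

```bash
sed -i 's/^from rig import.*/from rig import r,grab_frame,camera_params as _cp\nfrom functools import lru_cache\ncamera_params=lru_cache(None)(_cp)/' h.py
sed -i 's/np.interp.*$/102+s*(-27)\/(p75-p0)[i]),1) for i,s in enumerate(sh)])/; s/p0=pred(102)/p0=pred(102);p75=pred(75)/' ext.py
python3 ext.py pics/scene11.png pics/scene12.png pics/scene13.png
```

```text
pics/scene11.png [0. 0. 0. 0. 0.] [101.6, 102.0, 102.0, 102.0, 102.0]
pics/scene12.png [0.2 0.4 0.7 0.6 0.7] [99.7, 99.9, 99.8, 100.1, 99.8]
pics/scene13.png [1.3 3.4 4.6 4.8 4.5] [87.2, 85.9, 86.9, 87.5, 87.3]
lvl shift [1.9 4.7 6.6 7.2 6.8]
```

Emit:
drive_tool(
  rows=[3.5, 0, 0, 0, 0, 0, 0, 7, 0, 0, 0, 0, 0, 0, 7, 0, 0, 0, 0, 0, 0, 7, 0, 0, 0, 0, 0, 0],
)

```text
clock: 11.98
eef_pos: [536.4, 151.2, 57.6]
tcp_rot: [0.502, 1.57, -1.17]
contact_force: [-0.6, -0.8, 6.9]
opening: -0.002
```

```bash
python3 - <<'E'
from h import *
import cv2
s=r.sense();print(s["clock"],s["eef_pos"],s["contact_force"])
cv2.imwrite(f"pics/scene14.png",grab_frame("scene")[:,:,::-1]);cv2.imwrite(f"pics/scene15.png",grab_frame("scene")[:,:,::-1])
a=cv2.imread("pics/scene14.png")[140:300,240:390];a=cv2.resize(a,None,fx=3.7,fy=3.7,interpolation=2)
cv2.imwrite("pics/s14.png",a)
E
python3 ext.py pics/scene14.png pics/scene15.png
```

```text
11.975 [536.4 151.2  57.6] [-0.6 -0.8  6.9]
pics/scene14.png [2.1 4.2 5.6 7.4 6.6] [78.4, 82.2, 83.6, 79.4, 80.6]
pics/scene15.png [2.1 4.2 5.6 7.4 6.5] [78.5, 82.2, 83.5, 79.4, 80.8]
lvl shift [1.9 4.7 6.6 7.2 6.8]
```

View pics/s14.png

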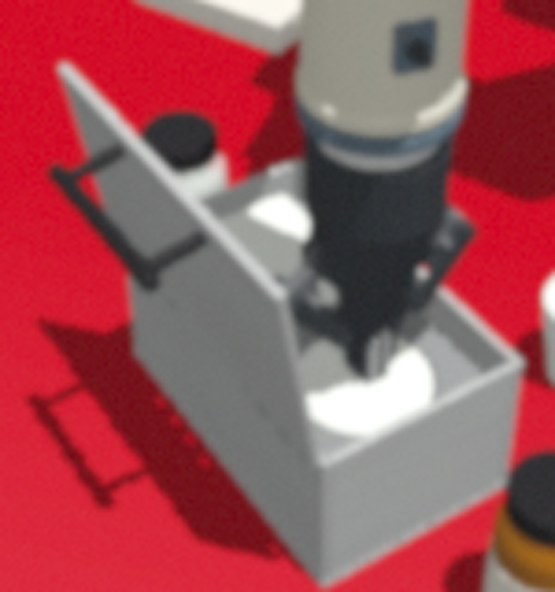

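Emit:
drive_tool(
  rows=[0.7, 0, 0, 0, 0, 0, 0, 0.7, 0, 0, 0, 0, 0, 0],
)

```text
clock: 12.32
eef_pos: [536.5, 151.3, 57.2]
tcp_rot: [0.71, 1.57, -0.962]
contact_force: [-1.4, -0.5, 6.7]
opening: 0.002
```

```bash
python3 - <<'E'
from h import *
import cv2
F=[]
for i in range(12):
    im=grab_frame("scene"); s=r.sense(); F.append(np.r_[s["contact_force"][2],s["eef_pos"][2]])
F=np.array(F);print(s["clock"],s["eef_pos"],F.mean(0),F.std(0))
cv2.imwrite(f"pics/scene16.png",im[:,:,::-1])
E
python3 ext.py pics/scene16.png
```

```text
12.925 [536.5 151.3  57.2] [ 7.1 57.2] [0.4 0. ]
pics/scene16.png [2.1 4.2 5.6 7.4 6.7] [78.5, 82.2, 83.5, 79.4, 80.2]
lvl shift [1.9 4.7 6.6 7.2 6.8]
```

```bash
python3 - <<'E'
import cv2,numpy as np
a=cv2.imread("pics/scene0.png");b=cv2.imread("pics/scene16.png")
for n,(x0,y0,x1,y1) in dict(jarA=(365,260,410,320),cup=(382,208,418,248)).items():
    g=[i[y0:y1,x0:x1].astype(np.float32).mean(2) for i in(a,b)]
    print(n,cv2.phaseCorrelate(*g))
from rig import sign_off,r
s=r.sense();print(s["clock"],s["eef_pos"],s["contact_force"]); print(sign_off())
E
```

```text
jarA ((0.4587904709876085, 0.07595213069486917), 1.0139017587237888)
cup ((0.06635102179257757, 0.008951934370898584), 1.0193637881014082)
12.925 [536.47981016 151.25015539  57.22820381] [-2.00556364 -0.01123874  7.817157  ]
the job is handed in; nothing more can be done
None
```

The lid is open on its stop and the round plate is held down about level with the deck. I handed in at 12.9 s with the shut fingertips still pressing it; no verdict came back.

- **Lid:** I opened it by its handle, and it came up hard against the stop. The last pushing force I read there was about 47 N, in the fingers' grip on the bar. After I let go, the bar ends in the image matched the position for 1.75 rad. The later pictures show the lid unmoved.
- **Round plate, from the images:** the plate's shift in the images, carried on with the arm's travel, puts its top at about 80.2 mm; level is 80 mm. Its edges in the last picture alone scatter from 78.5 to 83.5 mm. I put less weight on the higher ones, because the caddy's rim may hide part of the plate there.
- **Round plate, from force:** this disagreed slightly. It averaged 7.1 N (7.8 N at the last reading) against a nominal 7.8 N at level. By the average alone, the plate could be up to about 3 mm high.
- **Arm height reading:** the reported tip height was 15–23 mm lower than where the fingertips really were. My first grasp closed above the bar and missed. After that I worked from the images and from where contact began.
- **Everything else:** the cup and the +y jar shifted by less than 0.5 pixel between the first and last pictures. I did not measure the −y jar, and it looked undisturbed in the last view. The square plate was not touched.

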